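Hardness check on a half-sole in a turnover holder

TASK

Take the pin of the hinged frame and gently swing the clamped half-sole all the way over onto its far stop, so that its smooth face with the inked ring comes up, and let go of the pin. Then draw the dial gauge out of the tool block and press its plunger lightly inside the ring, with the gauge square to the sloping face, until the plunger is about half in (never bottomed or pressed hard); finish while the gripper is still holding the gauge there like that. Leave everything else on the bench where it is.

Things in the scene. Friction and masses are not known exactly. Their poses are not given: they have to be found in the camera images.
- turnover: The holder, fixed to the bench: dark wooden base 130 (x) x 270 (y) x 12 mm, two steel posts (72 mm high) at mid length carrying a hinge, low steel rests at both ends. Origin: centre of the base's underside. The hinge axis runs along its x, 60 mm above the bench, over the origin. Hinged: an aluminium frame 110 mm wide, 7 mm thick, reaching out 122 mm, with a brown rubber half-sole 88 x 91 x 12 mm.
- flap (a joint): Angle t of the frame (rad). 0: level on the holder's -y side, ribbed face up, marked face down (starts 0 to 0.4). Grows as the free edge swings up and over to the +y side; its radial direction is (0, -cos t, sin t) in the holder's axes. Stop at 2.83: the frame rises outward at 18 degrees, marked face up, leaning back to -y. Friction hinge: it stays where left; about 4 N at the pin moves it.
- flap_pin (a point): Middle of the graspable part of the frame's pin: a round steel bar, 10 mm in diameter, that sticks out 60 mm from the frame's side edge, parallel to the hinge (along the holder's -x, towards the robot). This point is 33 mm clear of the frame, 108 mm from the hinge axis, and moves with the frame, whose axes it has (the holder's at t = 0). The pin can turn between the finger pads.
- flap_hinge (a point): Fixed point on the hinge axis level with flap_pin: the pin's point goes round this one in an arc of 108 mm radius. Axes as those of the holder.
- sole_mark (a point): Centre of the inked ring (inner diameter about 16 mm) on the smooth face of the half-sole; lies on the face, 72 mm from the hinge axis, and moves with the frame. Its z axis points squarely out of the marked face (down at first, up and tilted 18 degrees after turning over); its x axis is along the hinge.
- rack: Light wooden tool block, fixed, 85 (x) x 215 (y) x 72 mm high, with three 25 mm holes in a row along its y axis (at -65, 0 and +65 mm), 69 mm deep, in which the gauge and two hand tools stand in any order. Origin: centre of its underside, on the bench.
- gauge: Hardness gauge, 0.17 kg, loose, upright in one hole of the block: round aluminium dial case 40 mm in diameter, 42 mm high, white dial on top; below it a steel shank 18 mm in diameter, 45 mm long, and a thin sprung plunger. Origin: centre of the case's underside, which rests on the block's top; z up along the gauge. Grip the case, fingers closing along the block's x to clear the other tools.
- gauge_tip (a point): The rounded end (8 mm in diameter) of the gauge's plunger: 59 mm below the gauge's origin with the plunger fully out.
- plunger (a joint): How far the plunger is pushed in (m): 0 fully out, 0.010 bottomed. Spring: 1 N to start, 3.5 N half in (0.005), 6 N at the end.
- awl: Bystander standing in the block: awl with a wooden bulb handle, 64 mm high above the block, 34 mm wide.
- burnisher: Bystander standing in the block: slim dark wooden burnisher, 56 mm high above the block, 29 mm wide.
- polish: Bystander: flat round tin, 72 mm in diameter, 28 mm high, lying just beyond the block.
- wax: Bystander: wax block 45 x 70 x 22 mm, just beyond the holder.
- hammer: Bystander: hammer lying on the right side of the bench.
Not all that is in view belongs to the job. What is shaped like the gauge but purple is not meant.

How it is judged:
By the outcome, as a careful person would: the job done as asked, in the order asked, and still so for the second after the job is handed in, while the arm keeps its last pose, push and grip.
It also fails if it takes over 61 s, if anything falls off the work surface, if the arm or the gripper's body presses on something with over 40 N, if the wrist force passes 120 N, or if a joint passes its speed limit or range.

ROBOT

A 7-joint arm with a two-finger parallel gripper is mounted at the origin on the work surface. World frame = base frame: x ahead of the robot, y to its left, z up, the work surface at z = 0. Lengths are in mm, angles in rad, forces in N, time in s.
With the tool pointing down it reaches from about 425 to 1025 mm from the base axis. Payload 3.6 kg.
Tool frame: the origin (TCP) lies at the very end of the fingers, on their centre line; the grasp point (between the pads) lies 19 mm behind it (robot.hold_point_z is the distance from the TCP to the grasp point, in mm); z points along the fingers, y is the line along which they close (so a half turn about z gives the same grasp; the last joint's range is limited). The gripper opens to 85 mm and grips with 20 to 120 N. Pads are 22 mm wide; open, the fingers measure 114 mm over their backs; the gripper's body (76 mm by 85 mm) begins 54 mm behind the grasp point. The pads swing forward as they close: fully open they stand 13 mm farther back than shut.
Start: joints at [-1.415, 0.591, 0.048, 1.609, -0.033, 0.943, -0.034], TCP at [179.223, 702.502, 209.502] pointing down, gripper open.
Joint ranges: [-2.69, 2.69], [-0.47, 2.24], [-1.27, 1.36], [0.19, 2.51], [-1.53, 4.68], [0.08, 2.07], [-3.09, 3.09]. Speed limits (rad/s): [2.57, 2.57, 3.14, 3.14, 3.14, 3.14, 3.14].

INTERFACE

Orientations are given as a unit quaternion [x, y, z, w].
In Python, from plant import robot, hand, eyes, get_time_s, get_qpos, get_dq, get_effort, get_tool_pos, get_tool_rot, get_ft_force, get_ft_torque, get_width, get_gripper_force gives the robot as it stands. The module is installed in compiled form; this text tells all that it offers. Calls block until the motion is done:
- robot.goto(position, orientation): joint-space move of the TCP to a pose.
- robot.move_straight(position, frame=None, max_speed=150, stop_force=None): straight line of the TCP; frame=None keeps the orientation; max_speed is the mean speed in mm/s. With stop_force (N) it stops when the force on the tool has changed by that much, and returns True; else False.
- robot.goto_joints(angles): joint-space move.
- hand.grip(opening, newtons=None): opening from 0.0 (shut) to 1.0 (fully open); newtons is the grip in N (None keeps the last); returns when the fingers have stopped.
- robot.wait(seconds).
- robot.inverse_kinematics(position, orientation): joint angles nearest the present ones, or None.
- eyes.camera(name): name is "scene" or "top" or "wrist"; returns the picture (420x560x3 uint8, red, green, blue); there is no depth.
- eyes.camera_model(name): a dict with "fx", "fy", "cx", "cy" (pixels), "k1" (the pictures are not rectified: a ray, as slopes to the right and down, at radius r is drawn at 1 + k1 r^2 times it, then the intrinsics apply), "R" (3x3) and "t" (3): a world point X has camera coordinates R X + t; the wrist camera has in their place "T_tool_cam" (4x4, takes a point from camera to tool coordinates, whose origin is the TCP and whose axes are the flange's). Camera axes: x right, y down, z forward; pixel columns grow to the right and rows downward; lengths in mm; the calibration is good to about 2 mm. A picture is of the moment at which its call begins: read the wrist's pose just before it. camera_model takes no time and is no camera call.
A pose or a line that the arm cannot do raises robot.MotionError and nothing moves.
- robot.close_job(): hands the job in; it is judged then, once.
Readings, each from a call of its own:
- get_time_s(): time.
- get_qpos(): joint angles.
- get_dq(): joint speeds.
- get_effort(): joint torques, N m.
- get_tool_pos(): TCP position.
- get_tool_rot(): TCP orientation.
- get_ft_force(): force on the tool from outside, world axes, zero at the start.
- get_ft_torque(): the same for the moment, N m.
- get_width(): opening from 0.0 (shut) to 1.0 (fully open).
- get_gripper_force(): force on a finger pad.
Only numpy, scipy, OpenCV 4.12 (cv2) and the standard library are available. Lean on these libraries where they do the work, as an engineer would, in place of code of your own. Each camera call takes 0.05 s, during which the arm holds its last target. There are 200 camera calls.

## Working session

There is one attempt and no reset: what is moved stays moved. The work goes in short steps, each a Python script; the robot and the scene stay as the last script left them, time stands still between calls to the robot, and variables do not carry over. Pictures are saved under pics/ and viewed, at most 10 in all, crops included, and the job is handed in when it is done.

```bash
mkdir -p pics; python3 - <<'E'
from plant import *
import cv2,numpy as np
for n in("scene","top"):
    im=eyes.camera(n); cv2.imwrite(f"pics/{n}0.png",im[:,:,::-1])
    m=eyes.camera_model(n); print(n,m)
print(eyes.camera_model("wrist"), get_time_s(), get_tool_rot(), robot.hold_point_z)
a=[cv2.imread(f"pics/{n}0.png") for n in("scene","top")]
E
```

```text
scene {'fx': 388.80929410917696, 'fy': 388.80929410917696, 'cx': 284.5341893253945, 'cy': 210.18299550550552, 'k1': 0.004641947778590855, 'R': array([[-0.80051485,  0.5992489 , -0.00875984],
       [ 0.49991097,  0.65960849, -0.56125366],
       [-0.33055258, -0.45367103, -0.82759748]]), 't': array([ 470.69051603, -213.61045004, 1141.69386253])}
top {'fx': 497.6096625014238, 'fy': 497.6096625014238, 'cx': 288.08384013020236, 'cy': 208.55899415288036, 'k1': -0.16894574485347444, 'R': array([[ 2.66180911e-02, -9.99643030e-01,  2.29978968e-03],
       [-9.92409679e-01, -2.67016540e-02, -1.20041869e-01],
       [ 1.20060426e-01,  9.12951868e-04, -9.92766166e-01]]), 't': array([ -63.7163707 ,  561.002557  , 1190.25350728])}
{'fx': 350.447675966486, 'fy': 350.447675966486, 'cx': 276.9310874005257, 'cy': 207.0162281386555, 'k1': -0.012529256341119345, 'T_tool_cam': array([[ 1.52475740e-04, -9.64578377e-01, -2.63796384e-01,
         6.68974382e+01],
       [ 9.99999976e-01,  1.06287190e-04,  1.89363519e-04,
         4.90926354e-01],
       [-1.54617780e-04, -2.63796406e-01,  9.64578370e-01,
        -1.64488747e+02],
       [ 0.00000000e+00,  0.00000000e+00,  0.00000000e+00,
         1.00000000e+00]])} 0.1 [ 1.24506424e-01  9.92218286e-01 -1.00895223e-03 -7.70732526e-05] 18.700000000000003
```

View pics/scene0.png

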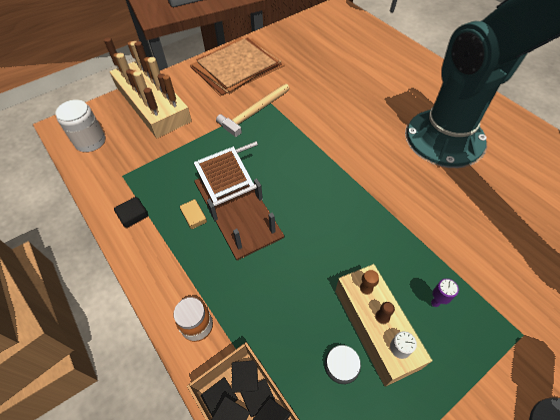

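View pics/top0.png

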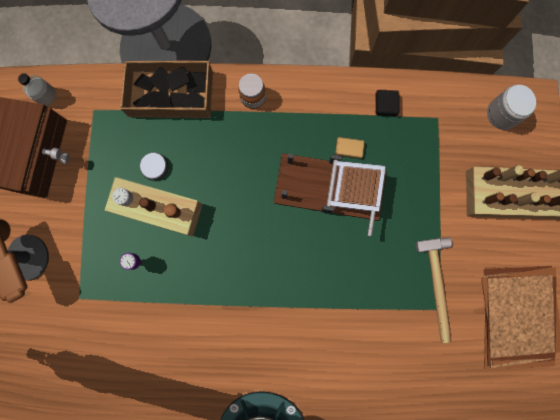

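The white-dialled silver gauge stands in the block at scene (404,344), top (122,196). A purple look-alike is on the mat at scene (447,290), top (130,261), and it isn't the one meant because it's purple and outside the block. The holder's frame is at top (357,186), with its pin running from about (374,211) to (371,233). I'll enlarge both to confirm.

```bash
cat > h.py <<'E'
from plant import *
import cv2,numpy as np
from scipy.spatial.transform import Rotation as Rn
def cam(n):
    m=eyes.camera_model(n)
    if n=="wrist":
        T=np.eye(4);T[:3,:3]=Rn.from_quat(get_tool_rot()).as_matrix();T[:3,3]=get_tool_pos()
        C=T@m["T_tool_cam"];m["R"]=C[:3,:3].T;m["t"]=-C[:3,:3].T@C[:3,3]
    return m
def ray(m,px):
    s=np.array([(px[0]-m["cx"])/m["fx"],(px[1]-m["cy"])/m["fy"]]);u=s.copy()
    for _ in range(8):u=s/(1+m["k1"]*(u@u))
    d=m["R"].T@np.array([*u,1.]);return -m["R"].T@m["t"],d/np.linalg.norm(d)
def onz(m,px,z):
    o,d=ray(m,px);return o+d*(z-o[2])/d[2]
def tri(ps):
    A=np.zeros((3,3));b=np.zeros(3);L=[ray(*p) for p in ps]
    for o,d in L:
        P=np.eye(3)-np.outer(d,d);A+=P;b+=P@o
    X=np.linalg.solve(A,b);return X,[round(float(np.linalg.norm((np.eye(3)-np.outer(d,d))@(X-o))),1) for o,d in L]
def quat(z,y):
    "tool z direction and closing direction y"
    z=np.array(z,float);z/=np.linalg.norm(z);y=np.array(y,float);y-=z*(y@z);y/=np.linalg.norm(y)
    return Rn.from_matrix(np.c_[np.cross(y,z),y,z]).as_quat()
def proj(m,X):
    c=m["R"]@np.array(X,float)+m["t"];u=c[:2]/c[2];u=u*(1+m["k1"]*(u@u));return np.array([u[0]*m["fx"]+m["cx"],u[1]*m["fy"]+m["cy"]])
E
python3 - <<'E'
from h import *
t=cv2.imread("pics/top0.png");s=cv2.imread("pics/scene0.png")
Z=lambda im,x,y,w,h:cv2.resize(im[y:y+h,x:x+w],None,fx=4,fy=4,interpolation=cv2.INTER_CUBIC)
c=np.zeros((600,800,3),np.uint8)
c[:400,:520]=Z(t,265,145,130,100)
c[:400,520:]=Z(s,390,270,70,100)
c[400:,:520]=Z(t,95,178,130,50)
c[400:,520:]=Z(s,195,130,70,50)
cv2.imwrite("pics/crop1.png",c)
m,k=cam("top"),cam("scene")
print("pin",tri([(m,(371,233)),(k,(257,143))]),tri([(m,(374,211)),(k,(238,150))]))
print("gauge",tri([(m,(122,196)),(k,(404,343))]))
E
```

```text
pin (array([ 500.10009607, -241.6765706 ,   92.59105163]), [3.8, 3.8]) (array([ 552.69489266, -248.8920512 ,   94.06367088]), [2.8, 2.8])
gauge (array([573.34832503, 345.22016675, 104.75677461]), [0.1, 0.1])
```

View pics/crop1.png

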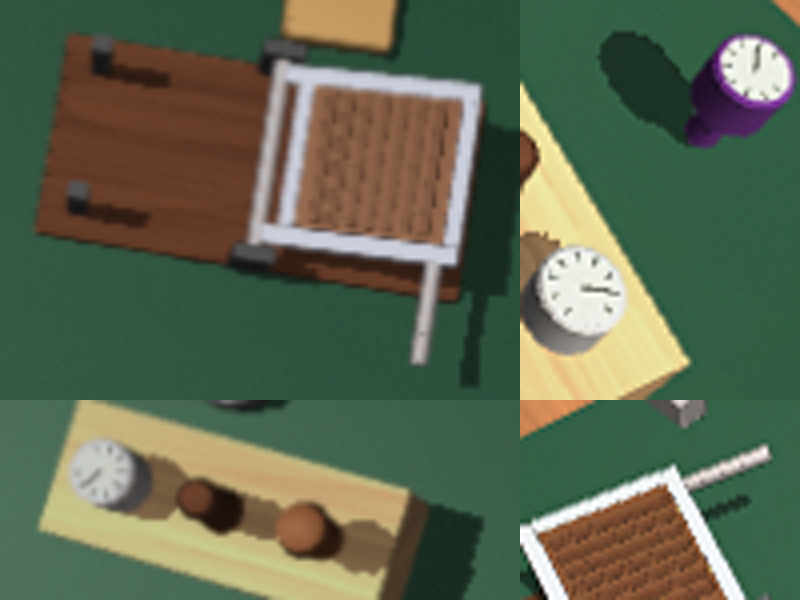

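The crop confirms it: the silver gauge stands in the block, in its leftmost hole in the top view, with its dial at top (121,196) and scene (405,342). The purple one stands on the mat. The pin runs from top (373,211) to (370,235.5), and the base corners are at top (282.5,154), (274,203) and (379.5,220).

```bash
python3 - <<'E'
from h import *
np.set_printoptions(precision=3,suppress=True)
m,k=cam("top"),cam("scene")
A,B,C=[onz(m,p,12) for p in((282.5,153.75),(274.25,203.25),(379.5,220))]
print("base",A,B,C,np.linalg.norm(A-B),np.linalg.norm(C-B),"ctr",(A+C)/2,"yaw x",np.arctan2(*(A-B)[1::-1]),"y",np.arctan2(*(B-C)[1::-1])-np.pi/2)
print("posts",[onz(m,p,72) for p in((336,157.5),(328,208.75))])
print("pin",tri([(m,(370,235.5)),(k,(257,143.25))]),tri([(m,(373,211)),(k,(236.5,151.5))]))
print("gauge",tri([(m,(120.75,196)),(k,(405,342.5))]),onz(m,(120.75,196),114),onz(k,(405,342.5),114))
a,b,c=[onz(m,p,72) for p in((114.5,178.5),(105,210),(196.5,200.5))]
print("rack yaw",np.arctan2(*(a-b)[1::-1]),np.arctan2(*(a-c)[1::-1])-np.pi/2,np.linalg.norm(a-b),np.linalg.norm(a-c))
E
```

```text
base [705.134 -30.729  12.   ] [577.624 -13.627  12.   ] [ 542.379 -279.087   12.   ] 128.65200716114293 267.78962304320413 ctr [ 623.756 -154.908   12.   ] yaw x -0.13332415489157276 y -0.1319970429944448
posts [array([ 685.514, -161.393,   72.   ]), array([ 559.997, -143.926,   72.   ])]
pin (array([ 496.692, -241.988,   88.61 ]), [0.9, 0.9]) (array([ 555.055, -248.849,   89.513]), [0.4, 0.4])
gauge (array([572.861, 346.247, 109.552]), [0.5, 0.5]) [571.958 345.153 114.   ] [574.984 346.026 114.   ]
rack yaw -0.23244306967553358 -0.23309948252253632 80.50553353847405 213.11480757497438
```

```bash
cat >> h.py <<'E'
yaw=-0.1327;C0=np.array([623.8,-154.9,0])
ex=np.array([np.cos(yaw),np.sin(yaw),0]);ey=np.array([-ex[1],ex[0],0]);ez=np.array([0,0,1.])
def pin(t,r=108,x=-88):return C0+ex*x+60*ez+r*(-np.cos(t)*ey+np.sin(t)*ez)
QD=quat([0,0,-1],ey)
E
python3 - <<'E'
from h import *
np.set_printoptions(precision=3,suppress=True)
p=pin(.27);print(p)
robot.goto(p+[0,0,90],QD);hand.grip(.6)
m=cam("wrist");im=eyes.camera("wrist")[:,:,::-1].copy()
cv2.imwrite("pics/w1raw.png",im)
for x in(-115,-88,-55):cv2.circle(im,tuple(int(v) for v in proj(m,pin(.27,x=x))),3,(0,0,255),1)
cv2.imwrite("pics/w1.png",im);print(get_time_s(),get_tool_pos(),get_ft_force())
E
```

```text
[ 522.802 -246.429   88.807]
4.1 [ 522.812 -246.422  178.813] [-0.549 -1.136  0.115]
```

View pics/w1.png

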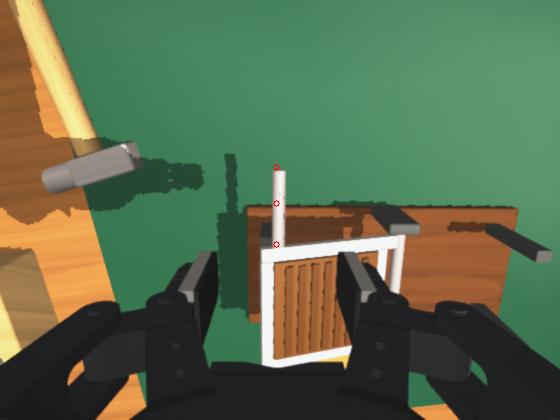

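The pin shows at wrist pixels (279,171) to (279,247), and the predicted dots sit about 2.5 px left and 3 px above it. I'll correct for that using the base corners at (516,208) and (247,207), then descend and grip.

```bash
python3 - <<'E'
from h import *
np.set_printoptions(precision=2,suppress=True)
m=cam("wrist")
for px,s in(((516.5,208),1),((247,207),-1)):
    X=onz(m,px,12)-C0;print(X@ex,X@ey,"want",-65,135*s)
print(proj(m,pin(.27,x=-115)))
p=pin(.27)+1.7*ey+1.5*ex-[0,0,robot.hold_point_z]
robot.move_straight(p+[0,0,1],max_speed=80,stop_force=8)
print(get_tool_pos(),get_ft_force())
hand.grip(0,30)
print(get_width()*85,get_gripper_force(),get_ft_force(),get_time_s())
E
```

```text
-63.243960661800514 132.92152189034732 want -65 135
-64.22790800215026 -132.83548216649385 want -65 -135
[276.17 167.7 ]
[ 524.87 -245.16   71.61] [-0.16 -0.07  0.23]
0.42992377396810166 0.39548881351947784 [-0.62 -1.12  0.52] 6.1417
```

```bash
python3 - <<'E'
from h import *
print(get_width(),get_tool_pos())
im=eyes.camera("wrist")[:,:,::-1];im2=eyes.camera("scene")[120:225,170:310,::-1]
c=np.zeros((420,800,3),np.uint8);c[:,:400]=im[:,80:480];c[:300,400:]=cv2.resize(im2,(400,300),interpolation=cv2.INTER_CUBIC)
cv2.imwrite("pics/w2.png",c)
E
```

```text
0.005057926752565902 [ 524.49644777 -244.97982142   71.16794353]
```

View pics/w2.png

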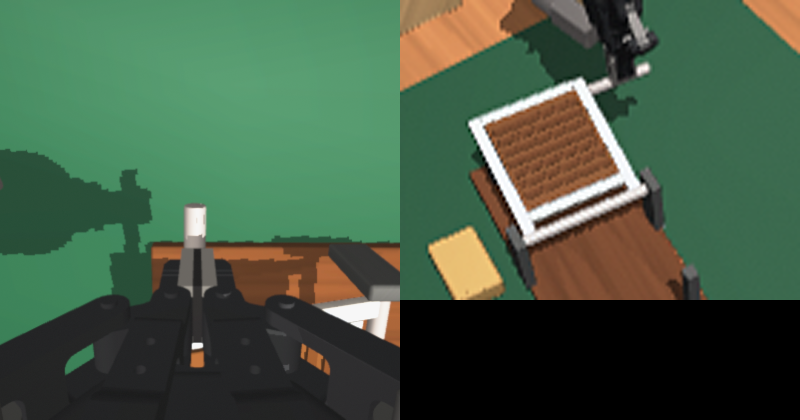

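Nothing is between the pads. The wrist view shows the pin's end at (275,207) and its shaft going under the shut fingertips, so the fingers seem to have closed above or below the pin. I'll triangulate again using the wrist views.

```bash
python3 - <<'E'
from h import *
np.set_printoptions(precision=1,suppress=True)
t,s,w2=cam("top"),cam("scene"),cam("wrist")
p0,r0=get_tool_pos(),get_tool_rot()
import h
h.get_tool_pos=lambda:np.array([522.812,-246.422,178.813]);h.get_tool_rot=lambda:QD
w1=cam("wrist")
T,S,A,B=(t,(370,235.5)),(s,(257,143.5)),(w1,(279,171)),(w2,(275,206))
for n,L in(("TS",[T,S]),("TA",[T,A]),("SA",[S,A]),("AB",[A,B]),("SB",[S,B]),("TB",[T,B]),("all",[T,S,A,B])):print(n,*tri(L))
print("tip px w2",proj(w2,p0),"hold",proj(w2,np.array(p0)+[0,0,18.7]),"pin 88",proj(w2,pin(.27)),proj(w2,pin(.27,x=-115)))
E
```

```text
TS [ 496.7 -242.1   87.6] [1.0, 1.0]
TA [ 496.8 -240.9   99.7] [0.2, 0.2]
SA [ 497.8 -240.5   89.6] [1.0, 1.0]
AB [ 500.2 -241.7   79.5] [0.4, 0.4]
SB [ 497.  -241.2   88.6] [0.8, 0.8]
TB [ 497.  -241.8   91.6] [0.3, 0.3]
all [ 497.5 -241.4   89. ] [1.1, 1.4, 1.2, 0.2]
tip px w2 [275.9 248.9] hold [275.8 264.6] pin 88 [272.  260.6] [271.8 203. ]
```

```bash
python3 - <<'E'
import cv2
im=cv2.imread("pics/w2.png")
cv2.imwrite("pics/w2b.png",cv2.resize(im[190:370,110:310],None,fx=3.3,fy=3.3,interpolation=cv2.INTER_CUBIC))
E
```

```text
(no output)
```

View pics/w2b.png

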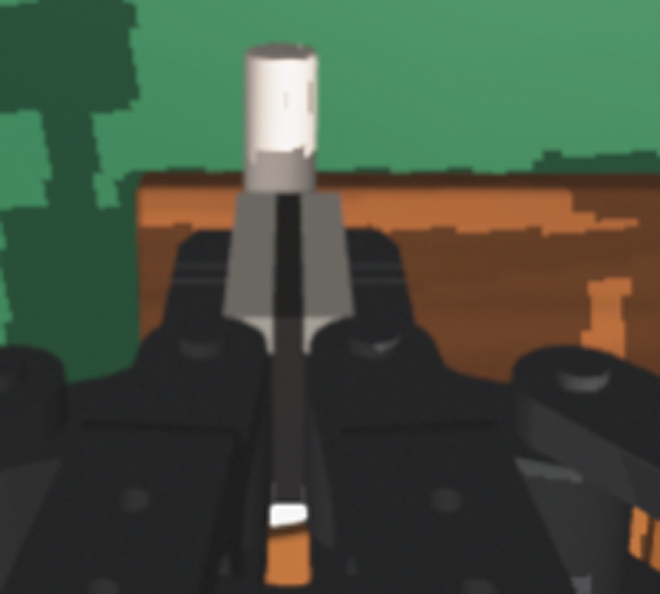

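```bash
python3 - <<'E'
from h import *
np.set_printoptions(precision=1,suppress=True)
f0=np.array(get_ft_force());p=np.array(get_tool_pos())
a=eyes.camera("scene")
r=robot.move_straight(p+[0,0,8],max_speed=30,stop_force=8)
b=eyes.camera("scene");print(r,get_tool_pos()-p,np.array(get_ft_force())-f0,get_width(),get_gripper_force(),get_time_s())
# did the frame's white outer edge / pin end move?
for im in(a,b):
    g=im[125:190,190:262];w=(g.min(2)>150);ys,xs=np.nonzero(w);print(w.sum(),ys.min(),xs.min(),xs.max(),ys.mean(),xs.mean())
E
```

```text
False [0.1 0.1 8.1] [-0.8 -0.5 -1.1] -0.00202037381708564 0.0 6.7583
609 0 4 66 42.41215106732348 37.8128078817734
600 0 4 66 42.96333333333333 37.45666666666666
```

The grip missed: the lift brought no load and the frame didn't move. I'll probe down with the shut fingertips to find the pin's true height.

```bash
python3 - <<'E'
from h import *
np.set_printoptions(precision=1,suppress=True)
p=np.array(get_tool_pos());f0=np.array(get_ft_force())
r=robot.move_straight(p-[0,0,35],max_speed=35,stop_force=2.5)
print(r,get_tool_pos(),np.array(get_ft_force())-f0,get_width(),get_time_s())
m=cam("wrist");im=eyes.camera("wrist")[:,:,::-1]
cv2.imwrite("pics/w3.png",im[150:350,150:450])
E
```

```text
False [ 524.6 -244.5   44.3] [ 1.1  0.1 -0.3] 0.0021043594458961695 7.9083
```

View pics/w3.png

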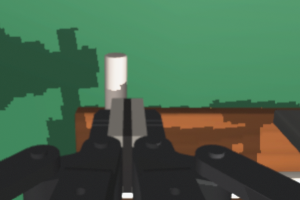

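```bash
python3 - <<'E'
from h import *
np.set_printoptions(precision=1,suppress=True)
m=cam("wrist")
for t in(0,.1,.27,.4):print(t,proj(m,pin(t,x=-115)),proj(m,pin(t,x=-105)))
for a in(0,11):
  T=Rn.from_quat(get_tool_rot()).as_matrix();print("tip",a,proj(m,T@[a,0,0]+get_tool_pos()))
s=eyes.camera("scene")[:,:,::-1];tp=eyes.camera("top")[:,:,::-1]
w=cv2.imread("pics/w3.png")
Z=lambda im,x,y,w,h,f:cv2.resize(im[y:y+h,x:x+w],None,fx=f,fy=f,interpolation=cv2.INTER_CUBIC)
c=np.zeros((600,800,3),np.uint8)
c[:400,:400]=Z(s,190,110,100,100,4);c[:400,400:]=Z(tp,310,145,100,100,4);c[400:,:300]=w
cv2.imwrite("pics/c4.png",c)
E
```

```text
0 [262.1 201.5] [262.3 223.2]
0.1 [262.3 208.1] [262.6 231.2]
0.27 [269.7 221.5] [269.9 247.5]
0.4 [283.2 233.9] [283.1 262.5]
tip 0 [275.9 248.9]
tip 11 [275.9 228.2]
```

View pics/c4.png

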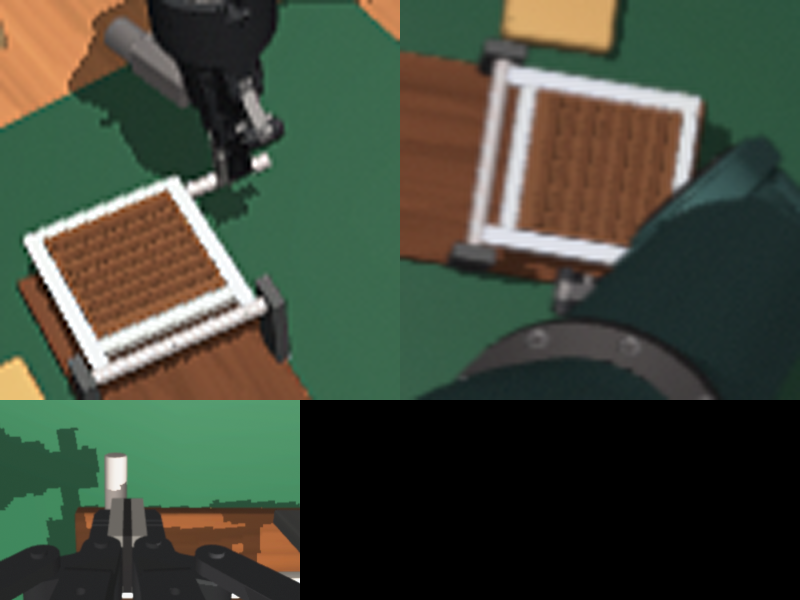

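The frame has gone down to t≈0 along with the fingers. I'll check numerically whether the pin follows a lift, tracking the pin end in the scene view near (257,149).

```bash
python3 - <<'E'
from h import *
np.set_printoptions(precision=1,suppress=True)
def end(tag):
    im=eyes.camera("scene");g=im[130:165,248:266].astype(int);w=(g.min(2)>140)
    ys,xs=np.nonzero(w);print(tag,len(xs),xs.mean()+248,ys.mean()+130,"tcp",get_tool_pos(),"f",get_ft_force(),"w",get_width(),get_gripper_force())
end("low")
p=np.array(get_tool_pos())
for d in(10,20,30):
    robot.move_straight(p+[0,0,d],max_speed=40);end(d)
hand.grip(.6);end("open");hand.grip(0,40);end("shut");print(get_time_s())
E
```

```text
low 47 253.68085106382978 141.48936170212767 tcp [ 524.7 -244.7   44.4] f [ 0.6 -0.  -0.7] w -0.0005240620789416134 0.0
10 47 253.53191489361703 139.31914893617022 tcp [ 524.9 -244.7   54.7] f [-0.1 -0.4 -0.3] w -8.029556194007924e-05 0.0
20 37 253.78378378378378 139.72972972972974 tcp [ 524.8 -244.8   64.6] f [0.2 0.4 0.3] w -0.00289545675403058 0.0
30 33 253.54545454545453 144.15151515151516 tcp [ 524.8 -244.7   74.6] f [-0.1  0.2 -0.4] w -0.0014483145861070908 0.0
open 5 255.8 134.4 tcp [ 524.7 -244.8   74.4] f [ 0.  -0.3 -0.2] w 0.6008417390389099 0.0
shut 32 253.6875 142.71875 tcp [ 524.7 -244.8   74.4] f [0.8 0.1 0.4] w 0.00015491891658007712 0.0
10.6333
```

```bash
cat >> h.py <<'E'
def pinend(im,z0=90):
    "wrist picture: near-white low-saturation blob near the middle: end row, mid column, width, lower row"
    g=im.astype(int);w=((g.min(2)>125)&(g.max(2)-g.min(2)<45)).astype(np.uint8);w[:, :230]=0;w[:,330:]=0;w[290:]=0
    n,l,s,c=cv2.connectedComponentsWithStats(w)
    return [tuple(int(v) for v in s[i]) for i in range(1,n) if s[i][4]>60]
def scend(im):
    g=im[125:165,235:275].astype(int);w=((g.min(2)>175)&(g.max(2)-g.min(2)<40)).astype(np.uint8)
    n,l,s,c=cv2.connectedComponentsWithStats(w);return [(s[i][0]+235,s[i][1]+125,*s[i][2:]) for i in range(1,n) if s[i][4]>3]
E
python3 - <<'E'
from h import *
np.set_printoptions(precision=1,suppress=True)
for f in("w1raw",):print(f,pinend(cv2.imread(f"pics/{f}.png")))
im=cv2.imread("pics/w2.png");f=np.zeros((420,560,3),np.uint8);f[:,80:480]=im[:,:400];print("w2",pinend(f))
print("scene0",scend(cv2.imread("pics/scene0.png")))
def look(tag):
    m=cam("wrist");i=eyes.camera("wrist");cv2.imwrite(f"pics/l_{tag}.png",i[:,:,::-1]);s=eyes.camera("scene");cv2.imwrite(f"pics/s_{tag}.png",s[:,:,::-1])
    print(tag,"W",pinend(i),"S",scend(s),"pred t0",proj(m,pin(0,x=-115)),"t.27",proj(m,pin(.27,x=-115)))
look("shut74")
hand.grip(.6);look("open74")
print(get_time_s())
E
```

```text
w1raw [(261, 170, 69, 120, 2267)]
w2 [(265, 206, 22, 42, 794)]
scene0 [(np.int32(235), np.int32(125), np.int32(6), np.int32(6), np.int32(24)), (np.int32(235), np.int32(142), np.int32(22), np.int32(23), np.int32(93))]
shut74 W [(260, 190, 18, 62, 952)] S [(np.int32(252), np.int32(149), np.int32(5), np.int32(4), np.int32(10)), (np.int32(235), np.int32(154), np.int32(10), np.int32(11), np.int32(45))] pred t0 [264.7 187.1] t.27 [271.4 200.8]
open74 W [(260, 190, 18, 100, 1442)] S [(np.int32(235), np.int32(154), np.int32(10), np.int32(11), np.int32(45))] pred t0 [264.7 187.1] t.27 [271.3 200.7]
11.375
```

The pin is now at t≈0 (z≈60). The visible fingertips end about 25 mm short of the nominal TCP: they pushed the pin from 89 down to 60 with the TCP at 44. Going deeper is safe either way, because the gripper body starts 73 mm behind the TCP. I'll go deeper, close, and check the width.

```bash
python3 - <<'E'
from h import *
np.set_printoptions(precision=1,suppress=True)
p=pin(0.03)+3*ey+1.5*ex;p[2]=0
print(p)
for z in(24,14):
    print(robot.move_straight(p+[0,0,z],max_speed=80,stop_force=8),get_tool_pos())
    hand.grip(0,30);w=get_width();print(z,w*85,get_gripper_force(),get_ft_force(),get_time_s())
    if w>.06:break
    hand.grip(.6)
i=eyes.camera("wrist");print(pinend(i));cv2.imwrite("pics/w5.png",i[:,:,::-1])
E
```

```text
[ 524.2 -247.5    0. ]
False [ 524.2 -247.7   23.9]
24 8.961445549642077 29.39476490020752 [-1.5 -4.1  0.2] 12.6083
[(266, 218, 25, 72, 1459)]
```

The pin is held (9 mm gap, 29 N). Now I'll swing it over in arc steps while watching the force.

```bash
python3 - <<'E'
from h import *
np.set_printoptions(precision=1,suppress=True)
z0=get_tool_pos()[2];t0=.02
off=1.5*ex+ez*(z0-pin(t0)[2])
print("off",off)
for t in np.r_[np.arange(.2,2.7,.22),2.7]:
    r=robot.move_straight(pin(t)+off,max_speed=90,stop_force=25)
    f=np.array(get_ft_force())
    rad=-np.cos(t)*ey+np.sin(t)*ez;tan=np.sin(t)*ey+np.cos(t)*ez
    print(round(t,2),r,"rad %.1f tan %.1f ax %.1f"%(f@rad,f@tan,f@ex),round(get_width()*85,1),round(get_time_s(),1))
    if r:break
s=eyes.camera("scene");cv2.imwrite("pics/s6.png",s[:,:,::-1])
E
```

```text
off [  1.5  -0.2 -37.6]
0.2 False rad 1.3 tan -0.3 ax -0.8 8.6 13.0
0.42 False rad 3.6 tan -0.7 ax 0.6 8.6 13.4
0.64 False rad 6.3 tan -0.2 ax -0.3 8.6 13.9
0.86 False rad 11.0 tan -0.1 ax -0.7 9.0 14.3
1.08 False rad 16.8 tan -1.0 ax -2.3 8.8 14.7
1.3 False rad 22.5 tan 0.2 ax -3.6 8.3 15.1
1.52 False rad 23.9 tan -0.5 ax -4.1 8.3 15.5
1.74 False rad 16.3 tan -0.1 ax -1.4 8.3 15.9
1.96 False rad 7.6 tan 2.4 ax 2.2 8.4 16.4
2.18 False rad 3.9 tan 2.0 ax 4.4 8.2 16.8
2.4 False rad 2.7 tan 1.4 ax 5.8 8.1 17.2
2.62 False rad 1.5 tan 2.0 ax 5.3 8.5 17.6
2.7 False rad 2.2 tan 1.9 ax 5.4 8.4 17.9
```

```bash
python3 - <<'E'
from h import *
np.set_printoptions(precision=1,suppress=True)
p0=np.array(get_tool_pos());q=p0+(pin(2.92)-pin(2.7))
r=robot.move_straight(q,max_speed=40,stop_force=12)
print(r,np.array(get_tool_pos())-p0,"full",q-p0,"to2.83",pin(2.83)-pin(2.7),get_ft_force(),get_width()*85,get_time_s())
s=eyes.camera("scene");t=eyes.camera("top")
cv2.imwrite("pics/s7.png",s[:,:,::-1])
c=np.zeros((400,800,3),np.uint8)
c[:,:400]=cv2.resize(s[140:265,180:305,::-1],(400,400),interpolation=cv2.INTER_CUBIC);c[:,400:]=cv2.resize(t[130:230,250:350,::-1],(400,400),interpolation=cv2.INTER_CUBIC)
cv2.imwrite("pics/c7.png",c)
E
```

```text
True [  0.9   5.8 -15.8] full [  1.    7.7 -22.4] to2.83 [  0.7   5.1 -13. ] [-0.5  0.   1.7] 8.698374382794071 18.375
```

View pics/c7.png

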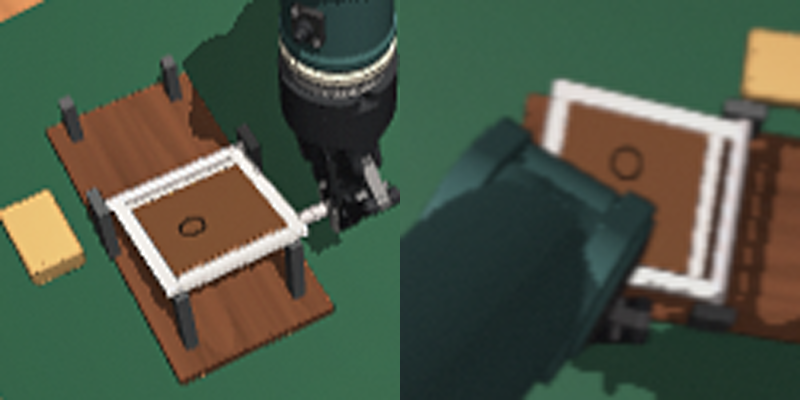

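The flap is over on its stop with the ring up: ring at scene (240,210.5) and top (307,171). Next I'll release the pin, retract and go above the gauge.

```bash
cat >> h.py <<'E'
ry=-0.2328;rx=np.array([np.cos(ry),np.sin(ry),0]);ryv=np.array([-rx[1],rx[0],0])
def dial(m,im,z,near):
    g=im.astype(int);w=((g.min(2)>140)&(g.max(2)-g.min(2)<50)).astype(np.uint8)
    n,l,s,c=cv2.connectedComponentsWithStats(w);o=[]
    for i in range(1,n):
        if s[i][4]<300:continue
        cn,_=cv2.findContours((l==i).astype(np.uint8),cv2.RETR_EXTERNAL,cv2.CHAIN_APPROX_NONE)
        (u,v),r=cv2.minEnclosingCircle(cn[0]);X=onz(m,(u,v),z)
        if np.linalg.norm(X[:2]-near[:2])<60:o.append((X,(u,v),r,s[i][4]/(np.pi*r*r)))
    return o
E
python3 - <<'E'
from h import *
np.set_printoptions(precision=1,suppress=True)
hand.grip(.5)
p=np.array(get_tool_pos());robot.move_straight(p+[0,0,110],max_speed=200)
s=eyes.camera("scene");cv2.imwrite("pics/s8.png",s[:,:,::-1])
G=np.array([573.,346,0])
for sg in(1,-1):
    q=quat([0,0,-1],sg*rx);a=robot.inverse_kinematics(G+[0,0,170],q)
    print(sg,a)
def cost(sg):
    a=robot.inverse_kinematics(G+[0,0,170],quat([0,0,-1],sg*rx));return 9 if a is None else abs(a[6])+abs(a[4])*.2
sg=min((1,-1),key=cost);print("use",sg)
robot.goto(G+[0,0,170],quat([0,0,-1],sg*rx));hand.grip(1)
m=cam("wrist");im=eyes.camera("wrist");cv2.imwrite("pics/w8.png",im[:,:,::-1])
print(dial(m,im,114,G),get_tool_pos(),get_time_s())
E
```

```text
1 [-1.2  0.8  1.   1.8 -0.8  1.  -0.1]
-1 [-0.7  0.6  0.2  1.8 -0.1  0.8  2.4]
use 1
[(array([573.9, 347.8, 114. ]), (277.6126403808594, 214.2849884033203), 29.621347427368164, np.float64(0.9297990829519047))] [573. 346. 170.] 21.8917
```

```bash
python3 - <<'E'
from h import *
np.set_printoptions(precision=1,suppress=True)
g=np.array([574,347.5,60.])
print(robot.move_straight(g,max_speed=110,stop_force=8),get_tool_pos(),get_ft_force())
hand.grip(0,45)
print(get_width()*85,get_gripper_force(),get_ft_force(),get_tool_pos(),get_time_s())
m=cam("wrist");im=eyes.camera("wrist");cv2.imwrite("pics/w9.png",im[:,:,::-1]);print(dial(m,im,114,g))
E
```

```text
False [574.8 347.5  60.9] [ 0.5  0.2 -0.7]
38.520560408081685 45.545030501671135 [-0.5 -0.2  4.4] [574.4 347.7  60.7] 23.5333
[(array([632.6, 348.5, 114. ]), (439.7727355957031, 270.1136474609375), 54.335514068603516, np.float64(0.773147381317171)), (array([574.6, 349.5, 114. ]), (276.63739013671875, 301.9696350097656), 52.97489547729492, np.float64(0.7117437144098653))]
```

```bash
python3 - <<'E'
from h import *
np.set_printoptions(precision=2,suppress=True)
p=np.array(get_tool_pos());robot.move_straight(p+[0,0,130],max_speed=180)
print(get_width()*85,get_ft_force(),get_time_s())
T,S=cam("top"),cam("scene")
it,iS=eyes.camera("top"),eyes.camera("scene");cv2.imwrite("pics/t10.png",it[:,:,::-1]);cv2.imwrite("pics/s10.png",iS[:,:,::-1])
c=[]
for im,(u,v),r in((it,(306.75,170.75),9),(iS,(240,210.6),9)):
    y0,x0=int(v)-r,int(u)-r;g=im[y0:y0+2*r+1,x0:x0+2*r+1].astype(float).mean(2)
    d=np.clip(np.median(g)-12-g,0,None);ys,xs=np.mgrid[:2*r+1,:2*r+1]
    n,l,s,cc=cv2.connectedComponentsWithStats((d>0).astype(np.uint8));i=1+np.argmax(s[1:,4]);x,y,w,h=s[i][:4]
    c.append((x0+x+(w-1)/2,y0+y+(h-1)/2));print(s[i],c[-1])
X,res=tri([(T,c[0]),(S,c[1])]);print(X,res)
rad=.952*ey+.306*ez;n=-.306*ey+.952*ez;h=X-C0-[0,0,60]
print("holder x",h@ex,"rad",h@rad,"n",h@n)
# front edges of the sole's plane: which rolls are reachable
M=C0+60*ez+72*rad+(h@ex)*ex+6*n
for y in(ex,-ex,rad,-rad):
    q=quat(-n,y);print([None if a is None else np.round(a,2) for a in[robot.inverse_kinematics(M+n*(47.7+d),q) for d in(-5,40)]])
E
```

```text
38.54633316689908 [ 0.2  -0.86 -1.28] 24.4583
[ 5  5  9  9 38] (np.float64(306.0), np.float64(170.0))
[ 5  6  9  7 29] (np.float64(240.0), np.float64(210.0))
[648.17 -88.58  93.41] [0.1, 0.1]
holder x 15.383575156225277 rad 75.87762975885136 n 10.701037764170163
[array([-0.2 ,  0.74,  0.7 ,  1.84, -0.92,  1.03,  0.87]), array([-0.22,  0.7 ,  0.77,  1.81, -0.88,  1.1 ,  0.85])]
[array([-0.45,  1.11,  1.34,  1.85, -1.3 ,  1.53, -1.98]), array([-0.44,  1.04,  1.35,  1.82, -1.22,  1.54, -2.01])]
[array([ 0.05,  0.65,  0.29,  1.83, -0.66,  0.86,  2.21]), array([ 0.03,  0.6 ,  0.35,  1.8 , -0.64,  0.94,  2.19])]
[array([-0.37,  0.9 ,  1.04,  1.85, -1.13,  1.25, -0.53]), array([-0.37,  0.86,  1.09,  1.82, -1.07,  1.31, -0.56])]
```

```bash
cat >> h.py <<'E'
RAD=np.cos(.3116)*ey+np.sin(.3116)*ez;N=-np.sin(.3116)*ey+np.cos(.3116)*ez
QP=quat(-N,ex)
E
python3 - <<'E'
from h import *
np.set_printoptions(precision=2,suppress=True)
p=np.array(get_tool_pos());robot.move_straight(p+[0,0,50],max_speed=180)
M=np.array([648.2,-89.,92.])
robot.goto(M+N*100-RAD*34,QP)
m=cam("wrist");im=eyes.camera("wrist");cv2.imwrite("pics/w11.png",im[:,:,::-1])
u,v=proj(m,M);print("pred",u,v,get_width()*85,get_time_s(),get_tool_pos())
x0,y0=int(u)-28,int(v)-28;g=im[y0:y0+57,x0:x0+57].astype(float).mean(2)
d=(g<np.median(g)-12).astype(np.uint8);n,l,s,cc=cv2.connectedComponentsWithStats(d)
for i in range(1,n):
    if s[i][4]>15:print(s[i],"ctr",x0+s[i][0]+(s[i][2]-1)/2,y0+s[i][1]+(s[i][3]-1)/2)
c=im[:,:,::-1].copy();cv2.circle(c,(int(u),int(v)),2,(0,255,0),1);cv2.imwrite("pics/w11b.png",c)
E
```

```text
pred 276.89185590096304 160.05193292601524 38.50169657219899 26.9083 [ 640.54 -149.22  176.54]
[ 16  17  28  28 269] ctr 277.5 162.5
```

View pics/w11b.png

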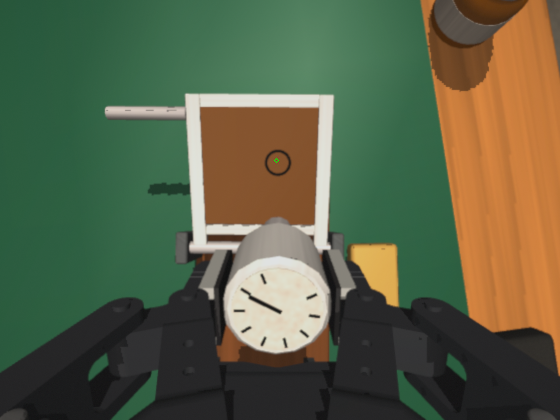

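The ring is at wrist (277.5,162.5), about 1.8 mm short of the prediction. The gauge is held straight, with its dial centre at (277,303). I'll press in along the normal, stepping slowly and averaging the force.

```bash
python3 - <<'E'
from h import *
np.set_printoptions(precision=2,suppress=True)
M=np.array([648.2,-89.,92.])-2.8*RAD+.4*ex
def F(n=12):
    a=[]
    for _ in range(n):a.append(get_ft_force());robot.wait(.015)
    return np.mean(a,0)
robot.move_straight(M+N*72,max_speed=120)
robot.move_straight(M+N*60,max_speed=40);robot.wait(.2);f0=F(20)
print(f0,get_time_s())
log=[]
d=60
while d>36:
    d-=1.;robot.move_straight(M+N*d,max_speed=20);df=F()-f0;z=(np.array(get_tool_pos())-M)@N
    log.append((d,round(z,2),round(df@N,2),round(np.linalg.norm(df-(df@N)*N),1)));print(*log[-1])
    if df@N>2.6:break
print(get_time_s(),get_width()*85)
E
```

```text
[ 0.07  0.07 -1.4 ] 28.3917
59.0 59.0 0.12 0.2
58.0 58.01 0.21 0.3
57.0 57.02 -0.07 0.3
56.0 56.02 0.27 0.4
55.0 55.0 0.23 0.1
54.0 53.99 -0.08 0.1
53.0 53.0 -0.01 0.3
52.0 52.05 -0.02 0.1
51.0 51.02 -0.03 0.2
50.0 50.01 -0.05 0.1
49.0 49.02 0.15 0.2
48.0 48.02 -0.14 0.2
47.0 47.04 0.06 0.2
46.0 46.0 -0.13 0.1
45.0 45.0 -0.07 0.2
44.0 44.05 0.34 0.3
43.0 43.15 1.48 0.4
42.0 42.09 1.93 0.3
41.0 41.1 2.46 0.3
40.0 40.07 2.94 0.2
37.3917 38.45144030637906
```

```bash
python3 - <<'E'
from h import *
np.set_printoptions(precision=2,suppress=True)
M=np.array([648.2,-89.,92.])-2.8*RAD+.4*ex
robot.move_straight(M+N*39,max_speed=20);robot.wait(.3)
a=[]
for _ in range(30):a.append(get_ft_force());robot.wait(.02)
f=np.mean(a,0)-[.07,.07,-1.4];print(f@N,f@ex,f@RAD,(np.array(get_tool_pos())-M)@N)
tip=M-3.7*N+RAD
for n,c in(("scene",(240,210)),("top",(306,170))):print(n,proj(cam(n),tip),"ring",c)
print("tilt err",np.degrees(Rn.from_quat(get_tool_rot()).as_matrix()[:,2]@-N-1),get_width()*85,get_gripper_force(),get_time_s())
E
```

```text
3.38908377452027 0.23233883954084947 -0.312540830309358 39.00497259860525
scene [239.82 211.11] ring (240, 210)
top [306.33 170.36] ring (306, 170)
tilt err -4.5071475638286994e-07 38.37418436220372 45.736578055657446 38.4417
```

The spring reads 3.4 N, so the plunger is about half in. The tip projects to within about 1 px of the ring centre in both views.

```bash
python3 -c "
from plant import *
print(robot.close_job())"
```

```text
the job is handed in; nothing more can be done
None
```

I handed the job in at about 38 s: the half-sole is on its far stop with the ring up, the pin is released, and the gripper holds the gauge square to the face with the plunger about half in (about 3.4 N). My first grip missed the pin and pushed the frame down to level before I got hold of it, and I took the tip's place in the ring from the camera geometry, not from a close-up picture.

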